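# Load the polishing arm and hold the wheel at slow run

## Robot

A 6-joint arm with a two-finger parallel gripper is mounted at the origin on the work surface. World frame = base frame: x ahead of the robot, y to its left, z up, the work surface at z = 0. Lengths are in m, angles in degrees, forces in N, time in s.
With the tool pointing down it reaches from about 0.4 to 0.825 m from the base axis. Payload 7 kg.
Tool frame: the origin (TCP) lies midway between the tips of the shut fingers; the grasp point (between the pads) lies 19 mm behind it; z points along the fingers, y is the direction in which the jaws open and shut (so a half turn about z gives the same grasp; the last joint's range is limited). The gripper opens to 88 mm and grips with 3 to 60 N. Pads are 19 mm wide; open, the fingers measure 130 mm over their backs; the gripper's body (78 mm by 193 mm) begins 47 mm behind the grasp point.
Start: joints at [86.522, 20.546, 0.682, 0, -70.136, -16.507], TCP at [0.231, 0.634, 0.227] pointing down, gripper open.
Joint ranges: [-176.03, 176.03], [-82.01, 121.73], [-58.28, 71.71], [-173.87, 95.51], [-174.79, -0.11], [-173.66, 173.66]. Speed limits (degrees/s): [136.94, 136.94, 172.46, 180, 180, 180].

## Interface

Orientations are given as a 3x3 rotation matrix whose columns are the frame's x, y, z axes.
In Python, from rig import robot gives the robot as it stands. Calls block until the motion is done:
- robot.goto(position, orientation): joint-space move of the TCP to a pose.
- robot.servo_line(position, ori=None, speed=0.15): straight line of the TCP; ori=None keeps the orientation; speed is the mean speed in m/s.
- robot.movej(angles): joint-space move.
- robot.move_gripper(opening): opening from 0.0 (shut) to 1.0 (fully open); the grip force is fixed at half the most; returns when the fingers have stopped.
- robot.dwell(seconds).
- robot.ik(position, orientation): joint angles nearest the present ones, or None.
- robot.grab_frame(name): name is "side" or "top" or "wrist"; returns (picture, depth): 384x512x3 uint8, red, green, blue; 384x512 float32, m along the optical axis (not along the pixel's ray), 0 where there is no reading.
- robot.camera_info(name): a dict with "vfov" (degrees; the focal length in pixels is half the picture's height over the tangent of half this angle, whatever the lens; pixels are square), "cx", "cy" (the principal point, pixels), "view" (4x4, takes a point from world to camera coordinates); the wrist camera has in their place "T_tool_cam" (4x4, takes a point from camera to tool coordinates, whose origin is the TCP and whose axes are the flange's). Camera axes: x right, y down, z forward; pixel columns grow to the right and rows downward; lengths in m; the calibration is good to about 2 mm. The wrist camera is an equidistant fisheye: a pixel r from the principal point sees the ray r / f radians off the axis. A picture is of the moment at which its call begins: read the wrist's pose just before it. camera_info takes no time and is no camera call.
A pose or a line that the arm cannot do raises robot.Unreachable and nothing moves.
- robot.job_done(): hands the job in, once; it reports no verdict.
Readings, each from a call of its own:
- robot.read_t(): time.
- robot.read_qpos(): joint angles.
- robot.read_qvel(): joint speeds.
- robot.read_effort(): joint torques, N m.
- robot.read_position(): TCP position.
- robot.read_tcp_rot(): TCP orientation.
- robot.read_force(): force on the tool from outside, world axes, zero at the start.
- robot.read_ft_torque(): the same for the moment, N m.
- robot.read_grip_width(): opening from 0.0 (shut) to 1.0 (fully open).
Only numpy, scipy, OpenCV 4.12 (cv2) and the standard library are available. Lean on these libraries where they do the work, as an engineer would, in place of code of your own. Each camera call takes 0.05 s, during which the arm holds its last target.

## Task

Set up a slow trial run on the stone-polishing machine: take the brass hook weight from the bench, hook it onto the outer end of the polishing arm's round beam, where it loads the stone most gently, slide it in along the beam without lifting it off again until it hangs at the red mark, and let go of it. Then press the yellow spring-loaded hold-to-run paddle on the grey control box down until it is level with the green mark (slow speed), never on down to the red mark (full speed), and finish while still holding it there with the robot. Leave the dop tin, the blue stone tray and the loupe alone.

Things in the scene. Friction and masses are not known exactly. Their poses are not given: they have to be found in the camera images.
- hanger_grip (a point): Centre of the finger tab on top of the hook weight (loose, 0.26 to 0.44 kg): flat steel, 24 mm wide along its x, 10 mm thick along its y, 32 mm high. It lies 120 mm above the underside of the weight and 16 mm below the tab's top; z up. The tab can be pinched from above across the 10 mm (along y); when the hook is seated, the beam's top lies 23 mm below this point.
- hanger_hook (a point): Seat of the hook, 29 mm below hanger_grip, same axes: the beam's centre when seated. The flat hook (10 mm thick along y) opens to its +x: spine on the -x side, lip on the +x side down to 15 mm below this point, 22 mm inner width. Below the lip is a mouth 35 mm high: the beam enters there along -x, with the hook about 30 mm above its seated height; then the hook is lowered.
- hanger: The hook weight: an upright brass cylinder 47 mm across and 36 mm high, from whose top a flat steel hook plate with a finger tab rises to 136 mm in all. Origin at the centre of its underside, z up. It stands on the bench; hooked on, the cylinder hangs straight under the beam. The hook's mouth faces its +x.
- machine: Polishing machine, fixed. Origin on the bench under the beam; y along the beam to its outer, free end, x across it, away from the robot. Beam: level steel bar 12 mm thick, centre 175 mm high, free from y = -110 to +148 mm. Column at y = -150 mm, 195 mm high. Wheel 300 mm across at y = -365 mm, in a band 103 mm high (it does not turn); arm and head weight over it up to 226 mm high.
- beam_end (a point): Centre of the beam where its brass end collar (17 mm across, 12 mm long, outboard of this point) begins; axes as machine. The hook goes on between here and 25 mm outboard of the red mark, for instance 40 mm in from this point.
- load_mark (a point): Middle of the red mark, on the beam's centre line: a red band 10 mm wide round the beam, 98 to 198 mm in from beam_end, different each time; axes as machine (y outwards along the beam). It is flush with the beam: the hook passes over it freely.
- paddle_top (a point): Centre of the top of the yellow pad (50 mm along the lever, 44 mm wide, 12 mm thick). The lever reaches 100 mm from its level hinge, 72 mm high, to this point, away from the box. Released, the pad slopes up away from the box by 0.35 rad and this point is 112 mm high; level, it is 78 mm high and 8 mm farther from the box; at the bottom stop 43 mm high. z is square to the pad's top.
- paddle (a joint): Angle of the paddle, rad: 0 released (raised by its spring), 0.35 level, at the green mark (slow speed), 0.70 at the bottom stop, at the red mark (full speed). Pushed down at the middle of the pad it takes about 2.5 N to start, 6 N when level, 10 N at the bottom, and it springs back when let go.
- run_box: Grey control box, fixed, 130 x 100 x 85 mm high, a red stop button on top up to 116 mm. Origin under its centre; the lever comes out of its -x side, towards the robot, hinged 80 mm from the origin. Beside the lever (box's +y) stands a plate 95 mm high, reaching 135 mm from the origin, with a green mark where the lever is level and a red one at its bottom stop.
- dop_tin: Bystander: round dark tin 76 mm across, 24 mm high, with brass and copper dops in it up to 33 mm high; origin at the centre of its underside.
- stone_tray: Bystander: shallow blue tray with small stones, 90 x 70 x 14 mm; origin at the centre of its underside.
- loupe: Bystander: black loupe, 36 mm across, 28 mm high; origin at the centre of its underside.
Things that resemble listed ones, but are neither listed nor needed, are in the scene too. There is more than one size of the hanger; the one meant has the size given above.

How it is judged:
By the outcome, as a careful person would: the job done as asked, in the order asked, and still so for the second after the job is handed in, while the arm keeps its last pose, push and grip.
It also fails if it takes over 58 s, if anything falls off the work surface, if the arm or the gripper's body presses on something with over 40 N, if the wrist force passes 120 N, or if a joint passes its speed limit or range.

## Working session

There is one attempt and no reset: what is moved stays moved. The work goes in short steps, each a Python script; the robot and the scene stay as the last script left them, time stands still between calls to the robot, and variables do not carry over. Pictures are saved under pics/ and viewed, and the job is handed in when it is done.

```bash
ls; mkdir -p pics; python3 - <<'E'
from rig import robot
import cv2,numpy as np
np.set_printoptions(precision=4,suppress=True)
print(robot.read_t())
for n in ["side","top","wrist"]:
    im,d=robot.grab_frame(n); np.savez(f"pics/{n}0.npz",im=im,d=d)
    cv2.imwrite(f"pics/{n}0.png",cv2.resize(im[:,:,::-1],(800,600)))
    print(n,robot.camera_info(n), (d==0).mean())
print(robot.read_position(),robot.read_tcp_rot(),robot.read_t())
E
```

```text
pics
0.0
side {'vfov': 51.78412754395957, 'cx': 260.4569476641177, 'cy': 188.57566993477067, 'view': array([[-0.9782, -0.2078,  0.0006,  0.4997],
       [-0.1443,  0.6771, -0.7216,  0.0937],
       [ 0.1496, -0.706 , -0.6923,  0.8844],
       [ 0.    ,  0.    ,  0.    ,  1.    ]])} 0.004033406575520833
top {'vfov': 53.09041757097944, 'cx': 257.57107837873747, 'cy': 199.9634350707379, 'view': array([[-0.0258, -0.9995,  0.0208,  0.109 ],
       [-0.9842,  0.0217, -0.1759,  0.5061],
       [ 0.1753, -0.025 , -0.9842,  0.7594],
       [ 0.    ,  0.    ,  0.    ,  1.    ]])} 0.004063924153645833
wrist {'vfov': 65.70646984690485, 'cx': 250.45419373211217, 'cy': 190.32700672219804, 'T_tool_cam': array([[ 0.    , -0.954 , -0.2997,  0.0817],
       [ 1.    ,  0.0003, -0.0009,  0.0005],
       [ 0.001 , -0.2997,  0.954 , -0.159 ],
       [ 0.    ,  0.    ,  0.    ,  1.    ]])} 0.004099527994791667
[0.2306 0.634  0.2258] [[ 0.9398 -0.3418 -0.0003]
 [-0.3418 -0.9398 -0.0013]
 [ 0.0001  0.0013 -1.    ]] 0.15
```

View pics/side0.png

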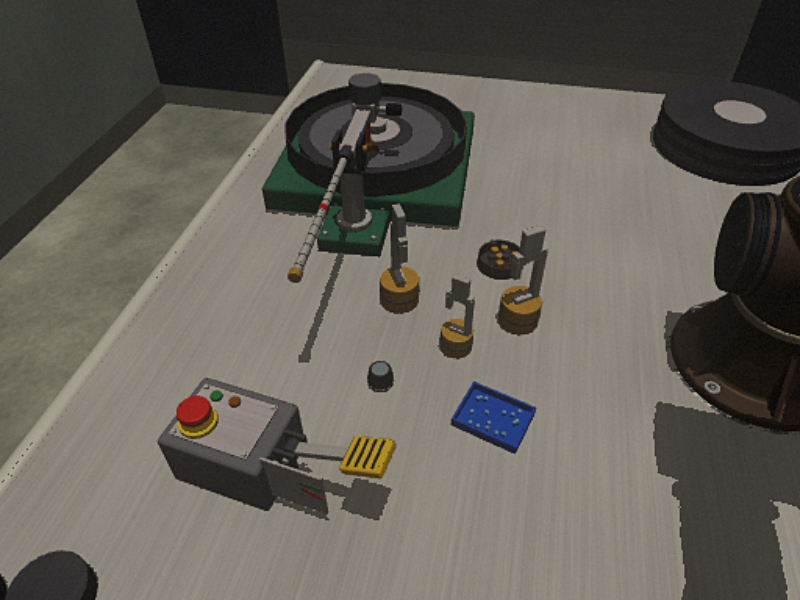

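View pics/top0.png

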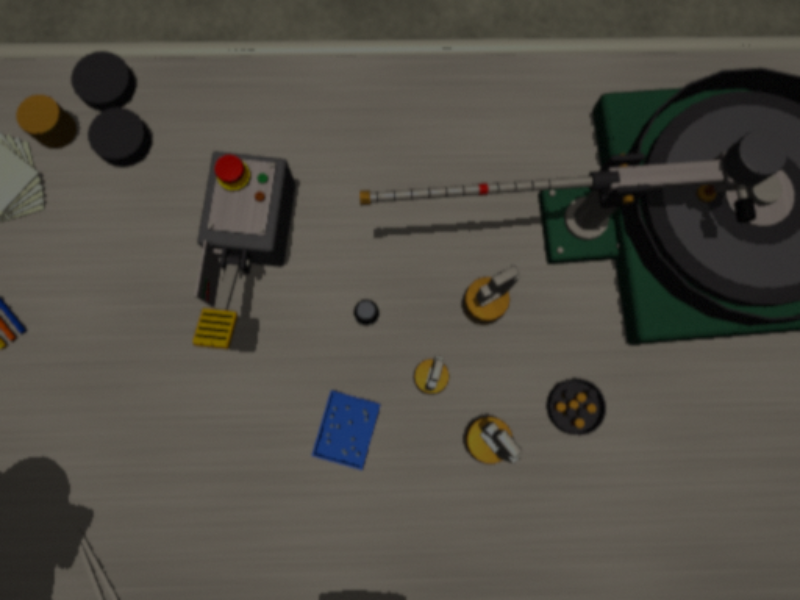

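View pics/wrist0.png

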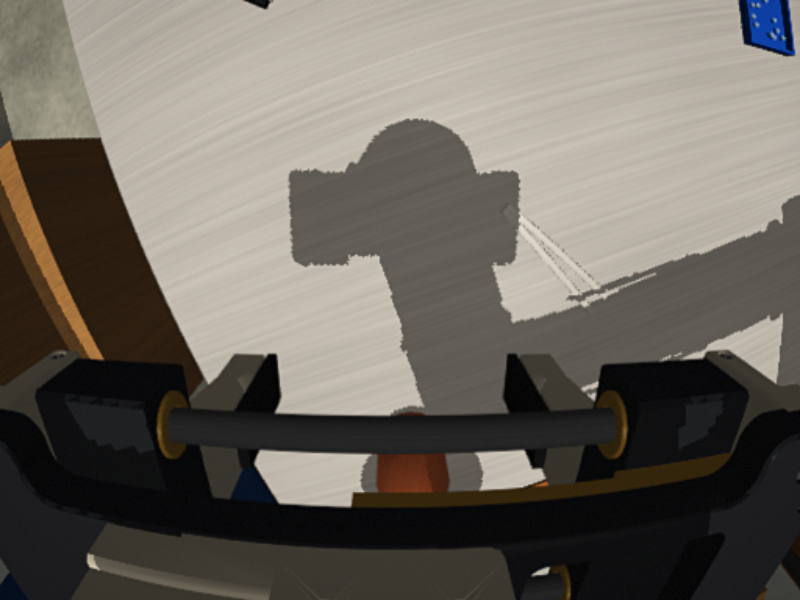

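Candidates for the hook weight: A, side (400,265) and top (487,300); B, the smaller one, side (457,320) and top (432,376); C, side (522,285) and top (488,440). The brass jar at top (40,115) is not a hook. Next I measure all three, along with the beam and the paddle.

```bash
cat > h.py <<'E'
import numpy as np,cv2
from rig import robot
np.set_printoptions(precision=4,suppress=True)
def cloud(n,d,im=None):
    c=robot.camera_info(n); f=192/np.tan(np.radians(c['vfov'])/2)
    v,u=np.mgrid[:384,:512]
    P=np.stack([(u-c['cx'])/f*d,(v-c['cy'])/f*d,d],-1)
    V=c['view']; R=V[:3,:3];t=V[:3,3]
    W=(P-t)@R; W[d==0]=np.nan
    return W
def proj(n,p):
    c=robot.camera_info(n); f=192/np.tan(np.radians(c['vfov'])/2)
    q=c['view'][:3,:3]@np.asarray(p)+c['view'][:3,3]
    return np.array([c['cx']+f*q[0]/q[2],c['cy']+f*q[1]/q[2]])
def ray(n,u,v):
    c=robot.camera_info(n); f=192/np.tan(np.radians(c['vfov'])/2)
    R=c['view'][:3,:3]; t=c['view'][:3,3]
    return -R.T@t, R.T@np.array([(u-c['cx'])/f,(v-c['cy'])/f,1.])
def onz(n,u,v,z):
    o,d=ray(n,u,v); return o+d*(z-o[2])/d[2]
E
python3 - <<'E'
from h import *
s=512/800
for n in ["side","top"]:
    z=np.load(f"pics/{n}0.npz"); W=cloud(n,z['d']); im=z['im']
    hsv=cv2.cvtColor(im,cv2.COLOR_RGB2HSV)
    print(n)
    for nm,lo,hi in [("brass",(10,120,60),(24,255,255)),("red",(0,150,60),(6,255,255)),("yellow",(24,150,80),(34,255,255)),("blue",(105,150,60),(125,255,255))]:
        m=cv2.inRange(hsv,lo,hi); k,l,st,c=cv2.connectedComponentsWithStats(m)
        for i in range(1,k):
            if st[i,4]>12:
                w=W[l==i]; print(nm,st[i],c[i],"W med",np.nanmedian(w,0),"z98",np.nanpercentile(w[:,2],[2,98]))
    # hangers points
    for nm,c in zip("ABC",[(0,0)]*3): pass
    a=im
    if n=="side": cr=a[110:240,230:360]
    else: cr=a[155:305,250:400]
    cv2.imwrite(f"pics/{n}0crop.png",cv2.resize(cr[:,:,::-1],None,fx=4.5 if n=='side' else 4,fy=4.5 if n=='side' else 4,interpolation=cv2.INTER_CUBIC))
# bench z check
z=np.load("pics/top0.npz");W=cloud("top",z['d']);print(W[250,200],W[330,250]);
z=np.load("pics/side0.npz");W=cloud("side",z['d']);print(W[250,400-60],W[330,300])
E
```

```text
side
brass [232  90   7   6  17] [234.3529  92.7647] W med [ 0.6168 -0.165   0.1743] z98 [0.104 0.178]
brass [314 158   5   3  14] [316.1429 158.9286] W med [ 0.3933 -0.1383  0.0283] z98 [0.0181 0.0298]
brass [317 162   5   3  13] [319.     162.8462] W med [ 0.3844 -0.1285  0.0245] z98 [0.0173 0.0266]
brass [318 166   5   4  16] [319.8125 167.5   ] W med [ 0.3805 -0.11    0.0242] z98 [0.0185 0.0263]
brass [184 171  10   6  38] [188.8158 173.3421] W med [0.6196 0.1423 0.1795] z98 [0.174 0.182]
brass [243 171  25  17 242] [255.4174 179.3223] W med [ 0.5234 -0.0102  0.0439] z98 [0.0415 0.0467]
brass [321 183  26  19 263] [332.9772 192.6274] W med [ 0.3425 -0.0029  0.044 ] z98 [0.0416 0.0462]
brass [282 204  21  16 159] [290.8113 211.9245] W med [0.4287 0.0684 0.0334] z98 [0.0307 0.0358]
brass [146 254   8   6  36] [149.5278 256.3056] W med [0.658  0.2813 0.0905] z98 [0.0886 0.0922]
brass [115 261  23  16  97] [127.7938 271.5464] W med [0.6788 0.3239 0.0919] z98 [0.0896 0.0945]
brass [117 277  15   4  18] [124.3889 278.6111] W med [0.6811 0.3342 0.0897] z98 [0.0859 0.0909]
brass [217 279
[... 2290 characters left out ...]
.1785 0.1842]
yellow [139 115  18   7  38] [146.5    119.0526] W med [0.6698 0.3199 0.0941] z98 [0.09   0.0961]
yellow [124 198  26  24 333] [136.7868 210.1051] W med [0.4814 0.3264 0.1149] z98 [0.1057 0.1218]
yellow [266 241   7   8  24] [269.375  244.6667] W med [0.4147 0.0736 0.0376] z98 [0.0354 0.0418]
yellow [300 275   7  13  55] [302.7273 280.9636] W med [0.3405 0.0103 0.0477] z98 [0.0455 0.05  ]
blue [  0 193  14  20  59] [  6.5424 202.3729] W med [0.522  0.6358 0.0095] z98 [0.006  0.0127]
blue [ 200  251   43   49 1290] [221.2202 274.855 ] W med [0.3559 0.1772 0.0045] z98 [0.0014 0.0162]
[0.4099 0.2222 0.0007] [0.2425 0.1186 0.0023]
[ 0.3112  0.1213 -0.0005] [ 0.3702  0.3172 -0.0018]
```

```bash
python3 - <<'E'
from h import *
# cluster points above bench, merged cloud, region of hangers
A=[]
for n in ["side","top"]:
    z=np.load(f"pics/{n}0.npz"); W=cloud(n,z['d']); 
    a=W.reshape(-1,3); c=z['im'].reshape(-1,3); ok=(a[:,2]>0.02)&(a[:,0]>0.3)&(a[:,0]<.75)&(np.abs(a[:,1])<.3)
    A.append(np.c_[a[ok],c[ok],np.full(ok.sum(),n=="top")])
A=np.vstack(A); np.save("pics/A.npy",A)
# raster xy
g=((A[:,:2]-[0.3,-.3])/0.004).astype(int); im=np.zeros((120,155),np.uint8); im[g[:,0].clip(0,119),g[:,1].clip(0,154)]=255
im=cv2.dilate(im,np.ones((3,3)))
k,l,st,c=cv2.connectedComponentsWithStats(im)
lab=l[g[:,0].clip(0,119),g[:,1].clip(0,154)]
for i in range(1,k):
    p=A[lab==i]
    if len(p)>40: print(i,len(p),p[:,:3].min(0),p[:,:3].max(0))
E
```

```text
1 2004 [ 0.3104 -0.0412  0.0201] [0.3716 0.0208 0.179 ]
2 615 [ 0.3439 -0.1722  0.02  ] [ 0.4182 -0.0954  0.0371]
3 1084 [0.4022 0.0378 0.02  ] [0.4484 0.0871 0.14  ]
4 18054 [ 0.4626 -0.3     0.02  ] [0.75   0.149  0.2302]
5 1739 [ 0.4957 -0.0458  0.02  ] [0.5562 0.0153 0.1793]
6 333 [0.5017 0.1317 0.02  ] [0.5324 0.1633 0.0326]
7 3196 [0.5668 0.2463 0.0201] [0.7188 0.3    0.1192]
```

View crop.

View pics/side0crop.png

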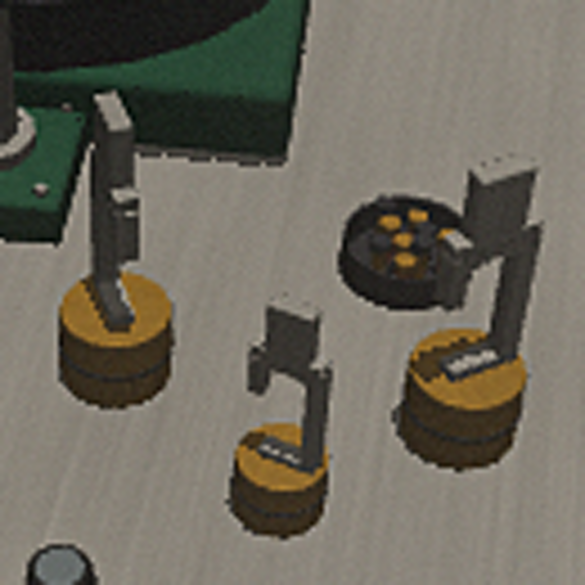

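View pics/top0crop.png

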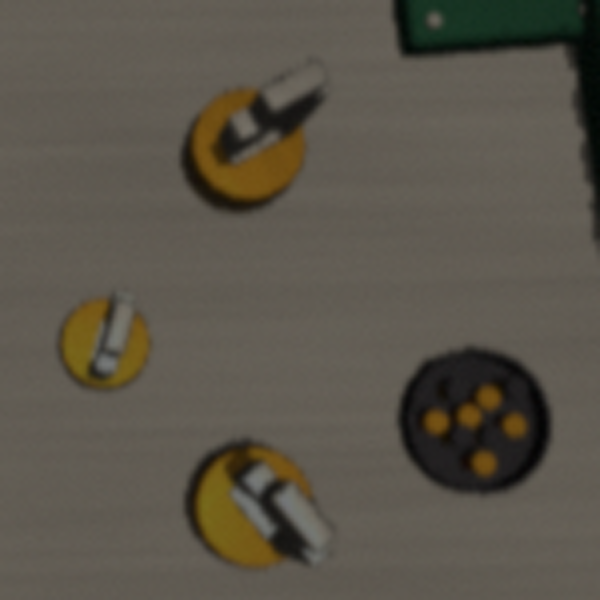

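```bash
python3 - <<'E'
from h import *
A=np.load("pics/A.npy")
for t in (0,1):
    p=A[(A[:,6]==t)&(A[:,0]>.395)&(A[:,0]<.455)&(A[:,1]>.03)&(A[:,1]<.095)][:,:3]
    for lo,hi in [(.022,.033),(.03,.045),(.05,.075),(.075,.1),(.1,.115),(.112,.145)]:
        q=p[(p[:,2]>lo)&(p[:,2]<hi)]
        if len(q)<5: continue
        m=q[:,:2].mean(0); ev,ec=np.linalg.eigh(np.cov((q[:,:2]-m).T))
        (c,sz,ang)=cv2.minAreaRect(q[:,:2].astype(np.float32)*1000)
        print(t,lo,len(q),q.mean(0),"dir",ec[:,1],np.sqrt(ev),"rect",c,sz,ang,q[:,2].max())
# beam
for n in ["side","top"]:
    z=np.load(f"pics/{n}0.npz"); W=cloud(n,z['d']).reshape(-1,3)
    q=W[(W[:,2]>.165)&(W[:,2]<.19)&(W[:,1]<.15)&(W[:,1]>-.1)&(W[:,0]>.57)&(W[:,0]<.68)]
    for a in np.arange(-.08,.15,.02):
        s=q[(q[:,1]>a)&(q[:,1]<a+.02)]; print(n,a,len(s),s.mean(0),s[:,2].max())
E
```

```text
0 0.022 118 [0.4266 0.0719 0.0297] dir [-0.9202  0.3915] [0.0119 0.0136] rect (427.0289306640625, 63.36012649536133) (42.32831954956055, 47.3309211730957) 44.944297790527344 0.03297533209221516
0 0.03 240 [0.4268 0.0657 0.0345] dir [-0.6659  0.746 ] [0.0104 0.0126] rect (427.0204162597656, 63.02219009399414) (42.67877960205078, 46.400909423828125) 46.6130485534668 0.04479036023871946
0 0.05 45 [0.4114 0.0692 0.0627] dir [-0.9799  0.1993] [0.0023 0.006 ] rect (424.9537353515625, 66.44793701171875) (9.497697830200195, 39.007198333740234) 84.08333587646484 0.07485805277580196
0 0.075 106 [0.4246 0.0656 0.0897] dir [-0.9648  0.263 ] [0.002  0.0143] rect (425.3009948730469, 64.42749786376953) (10.219865798950195, 40.0915641784668) 77.69953918457031 0.09995697316440161
0 0.1 88 [0.4235 0.0653 0.1066] dir [-0.9717  0.2364] [0.0027 0.0109] rect (424.9427490234375, 62.82998275756836) (11.084650039672852, 37.88276290893555) 72.67295837402344 0.11482615355669466
0 0.112 124 [0.4253 0.0646 0.1256] dir [-0.9703  0.2418] [0.0028 0.0073] rect (425.49853515625, 62.72530746459961) (11.105913162231445
[... 2146 characters left out ...]
3366
top -0.039999999999999994 73 [ 0.6298 -0.03    0.1807] 0.18417873427323375
top -0.01999999999999999 75 [ 0.6288 -0.0105  0.1805] 0.18356642391278571
top 1.3877787807814457e-17 80 [0.6271 0.0092 0.1809] 0.18440103309423622
top 0.020000000000000018 74 [0.6267 0.029  0.1803] 0.1844188089706927
top 0.04000000000000002 77 [0.6251 0.0494 0.1804] 0.18337825811993805
top 0.06000000000000001 80 [0.624  0.0704 0.1805] 0.18434260606597638
top 0.08000000000000003 75 [0.6226 0.0908 0.1805] 0.18411209064839654
top 0.10000000000000005 75 [0.6216 0.1104 0.1805] 0.1844994861062095
top 0.12000000000000004 83 [0.6202 0.1307 0.1812] 0.18512974957895584
top 0.14 36 [0.619  0.1432 0.1827] 0.18616264155689222
```

The side and top crops show B is the one: 47 mm cylinder, brass top at 36 mm, 136 mm tall, with its mouth facing away from the robot. A and C are about 60 mm across and 178 mm tall. Next come the neighbour clearances and the box and pad geometry.

```bash
python3 - <<'E'
from h import *
A=np.load("pics/A.npy")[:,:3]
g=np.array([.4250,.0622]); hx=np.array([.966,-.26]); hx/=np.linalg.norm(hx); hy=np.array([-hx[1],hx[0]])
q=A[(A[:,2]>.10)&(A[:,0]<.56)&(A[:,1]<.16)&(A[:,1]>-.06)]
r=np.c_[(q[:,:2]-g)@hx,(q[:,:2]-g)@hy,q[:,2]]
r=r[np.hypot(r[:,0],r[:,1])>.03]
for nm,m in (("C",r[:,0]<0),("A",r[:,0]>0)):
    s=r[m]; print(nm,s.min(0),s.max(0))
# beam line and collar / mark edges from images
for n in ("side","top"):
    z=np.load(f"pics/{n}0.npz"); hsv=cv2.cvtColor(z['im'],cv2.COLOR_RGB2HSV); W=cloud(n,z['d'])
    for nm,lo,hi in (("red",(0,110,40),(8,255,255)),("br",(8,100,40),(24,255,255))):
        m=cv2.inRange(hsv,lo,hi)>0
        ok=m&(W[...,2]>.165)&(W[...,2]<.19)&(np.abs(W[...,1]-.05)<.11)&(W[...,0]>.57)
        v,u=np.where(ok); w=W[ok]; print(n,nm,len(u),"onz",onz(n,u.mean(),v.mean(),.179),"y range",np.percentile(w[:,1],[1,99]),w.mean(0))
    # pad
    m=cv2.inRange(hsv,(18,120,60),(36,255,255))>0
    ok=(W[...,2]>.085)&(W[...,2]<.13)&(W[...,0]<.52)&(W[...,0]>.44)&(W[...,1]>.28)&(W[...,1]<.37)
    w=W[ok]; c=w.mean(0); U,S,Vt=np.linalg.svd(w-c); nrm=Vt[2]*np.sign(Vt[2][2])
    h=-nrm[:2]/np.linalg.norm(nrm[:2]); print("pad",len(w),c,"norm",nrm,"uphill",h,cv2.minAreaRect(w[:,:2].astype(np.float32)*1000))
    b=(W[...,2]>.075)&(W[...,2]<.092)&(W[...,0]>.57)&(W[...,0]<.75)&(W[...,1]>.22)&(W[...,1]<.4)
    w=W[b]; print("box",w.mean(0),cv2.minAreaRect(w[:,:2].astype(np.float32)*1000))
    c=robot.camera_info(n)['view']; print("cam",-c[:3,:3].T@c[:3,3])
def R(yaw):
    c,s=np.cos(yaw),np.sin(yaw); return np.array([[c,s,0],[s,-c,0],[0,0,-1.]])
for p,y in (([.425,.0622,.2],-.263),([.425,.0622,.107],-.263),([.54,.098,.22],.06),([.622,.098,.19],.06),([.627,.0046,.19],.06),([.482,.328,.15],-.17),([.474,.329,.078],-.17)):
    print(p,robot.ik(p,R(y)))
E
```

```text
C [-0.0826 -0.1149  0.1004] [-0.0435 -0.0678  0.179 ]
A [ 0.0979 -0.0718  0.1002] [ 0.1391 -0.0266  0.1793]
side red 21 onz [0.6278 0.0061 0.179 ] y range [-0.0009  0.0092] [0.6284 0.0047 0.1779]
side br 74 onz [0.6189 0.1469 0.179 ] y range [0.1348 0.1487] [0.6204 0.1439 0.1761]
pad 778 [0.4852 0.3306 0.1089] norm [0.33   0.0099 0.9439] uphill [-0.9996 -0.0299] ((490.27899169921875, 326.95855712890625), (45.1238899230957, 61.54671096801758), 81.5299301147461)
box [0.642  0.3132 0.0839] ((642.5267333984375, 307.4446105957031), (99.49942016601562, 155.5220489501953), 82.25224304199219)
cam [0.37   0.6647 0.6796]
top red 43 onz [0.6281 0.0034 0.179 ] y range [-0.0013  0.0091] [0.6272 0.0038 0.1812]
top br 59 onz [0.6199 0.1407 0.179 ] y range [0.1353 0.1461] [0.6185 0.1405 0.1826]
pad 648 [0.4853 0.3255 0.1124] norm [ 0.3297 -0.0716  0.9414] uphill [-0.9772  0.2122] ((489.95947265625, 326.414794921875), (44.935585021972656, 60.59201431274414), 83.32584381103516)
box [0.6412 0.3017 0.0866] ((643.35888671875, 305.56072998046875), (100.40485382080078, 155.0804443359375), 82.40321350097656)
cam [0.3677 0.117  0.8342]
[0.425, 0.0622, 0.2] [ 34.848   -2.1626 -30.7639   0.     -61.3987  40.0832]
[0.425, 0.0622, 0.107] [ 34.848    4.1069 -38.4956   0.     -47.3976  40.0832]
[0.54, 0.098, 0.22] [ 30.7415   8.9539 -15.9237   0.     -65.1224  62.6963]
[0.622, 0.098, 0.19] [ 26.688   17.7416  -8.3296   0.     -63.9287  66.7498]
[0.627, 0.0046, 0.19] [ 18.2322  17.5005  -8.6763   0.     -63.8232  75.2055]
[0.482, 0.328, 0.15] [ 53.442   15.4735 -17.2409   0.     -57.2856  26.8177]
[0.474, 0.329, 0.078] [ 54.1797  19.3863 -22.6204   0.     -47.9933  26.0801]
```

```bash
python3 - <<'E'
from h import *
A=np.load("pics/A.npy")
g=np.array([.4250,.0622]); hx=np.array([.966,-.26]); hx/=np.linalg.norm(hx); hy=np.array([-hx[1],hx[0]])
for zz in (.12,.14,.16,.17):
  for t in (0,1):
    q=A[(A[:,6]==t)&(A[:,2]>zz)&(A[:,0]<.38)&(A[:,1]<.05)&(A[:,1]>-.06)]
    r=np.c_[(q[:,:2]-g)@hx,(q[:,:2]-g)@hy,q[:,2]]; print(zz,t,len(r),r.min(0),r.max(0))
E
```

```text
0.12 0 387 [-0.0825 -0.1119  0.1204] [-0.0435 -0.0685  0.1749]
0.12 1 290 [-0.0826 -0.1149  0.1218] [-0.044  -0.0698  0.179 ]
0.14 0 225 [-0.0757 -0.1048  0.1404] [-0.0491 -0.0753  0.1749]
0.14 1 216 [-0.0789 -0.1132  0.1401] [-0.044  -0.0724  0.179 ]
0.16 0 120 [-0.0753 -0.1048  0.1604] [-0.0491 -0.0754  0.1749]
0.16 1 164 [-0.0761 -0.1066  0.1602] [-0.0506 -0.0774  0.179 ]
0.17 0 65 [-0.0752 -0.1048  0.17  ] [-0.0503 -0.0774  0.1749]
0.17 1 144 [-0.0761 -0.1066  0.1706] [-0.0506 -0.0779  0.179 ]
```

```bash
cat >> h.py <<'E'
def R(yaw):
    c,s=np.cos(yaw),np.sin(yaw); return np.array([[c,s,0],[s,-c,0],[0,0,-1.]])
def wproj_setup():
    c=robot.camera_info("wrist"); f=192/np.tan(np.radians(c['vfov'])/2)
    p=robot.read_position(); Rt=robot.read_tcp_rot(); T=c['T_tool_cam']
    return dict(f=f,cx=c['cx'],cy=c['cy'],R=Rt@T[:3,:3],o=Rt@T[:3,3]+p)
def wray(s,u,v):
    x=(u-s['cx']);y=(v-s['cy']);r=np.hypot(x,y);th=r/s['f']
    d=np.array([x/r*np.sin(th),y/r*np.sin(th),np.cos(th)]) if r>0 else np.array([0,0,1.])
    return s['o'],s['R']@d
def wonz(s,u,v,z):
    o,d=wray(s,u,v); return o+d*(z-o[2])/d[2]
def wcloud(s,d):
    v,u=np.mgrid[:384,:512]; x=u-s['cx'];y=v-s['cy'];r=np.hypot(x,y)+1e-9;th=r/s['f']
    k=np.tan(th)/r*d; P=np.stack([x*k,y*k,d],-1); P[d==0]=np.nan
    return P@s['R'].T+s['o']
def shot(n,tag):
    s=wproj_setup() if n=="wrist" else None
    im,d=robot.grab_frame(n); cv2.imwrite(f"pics/{tag}.png",cv2.resize(im[:,:,::-1],(800,600)))
    np.savez(f"pics/{tag}.npz",im=im,d=d); return s,im,d
E
python3 - <<'E'
from h import *
robot.move_gripper(0.5)
robot.goto([.425,.0622,.195],R(-.263))
s,im,d=shot("wrist","w1")
W=wcloud(s,d); ok=(W[...,2]>.125)&(W[...,2]<.145)&(np.hypot(W[...,0]-.425,W[...,1]-.0622)<.03)
w=W[ok]; print(len(w), w.mean(0) if len(w) else 0, cv2.minAreaRect(w[:,:2].astype(np.float32)*1000) if len(w)>5 else 0)
print(robot.read_position(),robot.read_force(),robot.read_t())
E
```

```text
408 [0.4266 0.0608 0.1359] ((424.6634521484375, 61.31679153442383), (9.987123489379883, 25.09186363220215), 73.067138671875)
[0.4253 0.0629 0.195 ] [ 0.5636  0.4417 -0.3534] 3.2667
```

View pics/w1.png

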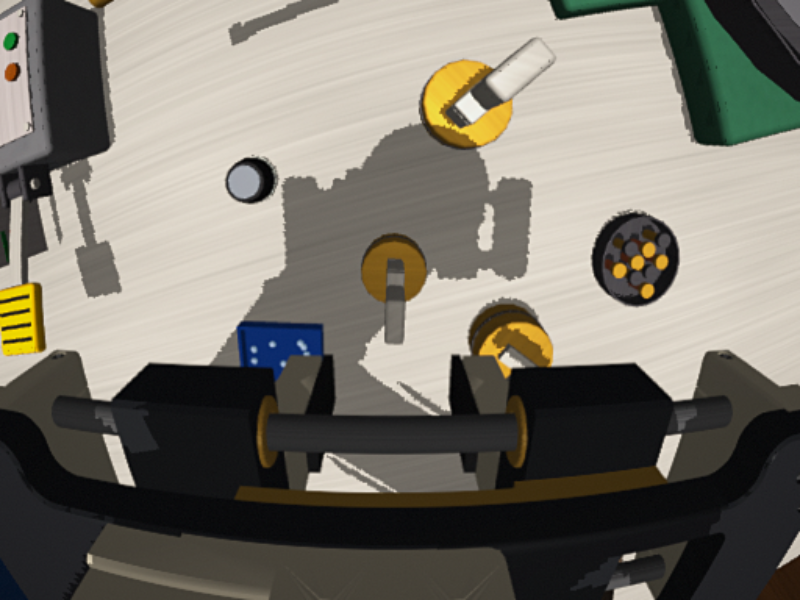

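The wrist picture shows B's tab at about (395,310), centred between the fingers. The tray, at (280,345), and C, at (510,345), are both clear of them. Now I descend and grip.

```bash
python3 - <<'E'
from h import *
robot.servo_line([.4249,.0616,.150],R(-.285),speed=.1)
robot.servo_line([.4249,.0616,.108],R(-.285),speed=.06)
f0=robot.read_force(); print(f0,robot.read_position())
robot.move_gripper(0.0); print("w",robot.read_grip_width()*88, robot.read_force())
robot.servo_line([.4249,.0616,.130],speed=.06)
robot.dwell(.2); print(robot.read_force(),robot.read_position(),robot.read_grip_width()*88,robot.read_t())
shot("side","s1")
E
```

```text
[0.2395 0.8064 0.7424] [0.4251 0.0617 0.1082]
w 9.469283908769043 [-0.7269  0.1576  1.2818]
[ 0.5478 -0.8442 -4.5093] [0.4246 0.0615 0.1297] 10.157471944813981 6.0833
```

View pics/s1.png

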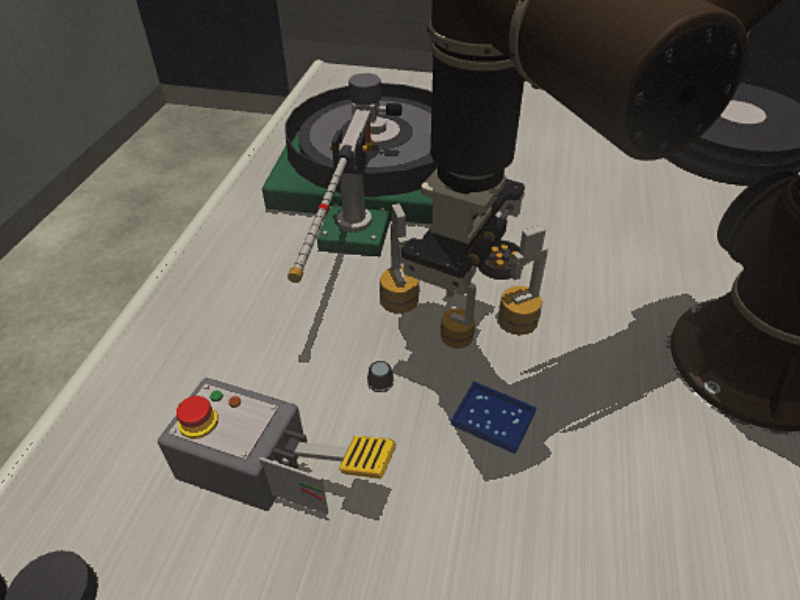

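Held: tab width 10.2 mm, about 4 to 5 N of added load. Next I carry it over, enter and lower in small steps while watching the force.

```bash
python3 - <<'E'
from h import *
bx=lambda y: .6290-.0606*(y-.0042)
yb=.0605; ux=np.array([np.cos(yb),np.sin(yb)])
robot.servo_line([.4249,.0616,.225],speed=.12)
e=np.array([bx(.097),.097]); st=e-ux*.07
robot.goto([*st,.2247],R(yb)); robot.dwell(.2)
print(robot.read_position(),robot.read_force(),robot.read_t())
shot("side","s2"); s,im,d=shot("wrist","w2")
E
```

```text
[0.5528 0.0926 0.2248] [ 1.1307 -0.2969 -4.2369] 7.8667
```

View pics/s2.png

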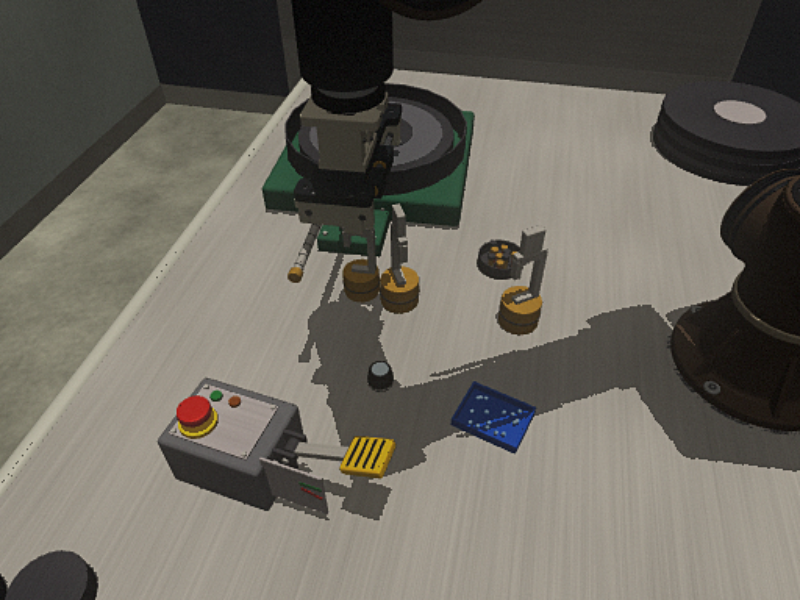

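View pics/w2.png

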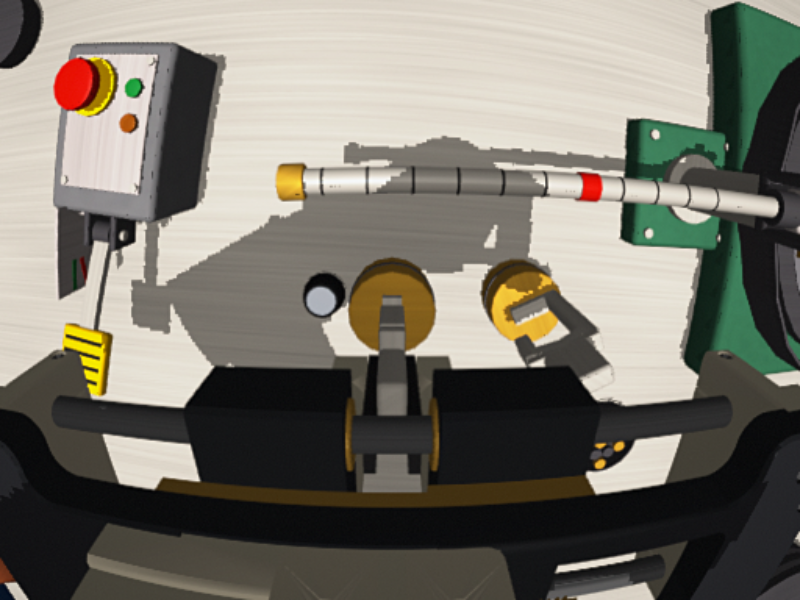

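The wrist picture shows the hook held straight, with the red mark at (590,187) and the collar at (290,181). I take the beam line from this view too.

```bash
python3 - <<'E'
from h import *
s=wproj_setup(); z=np.load("pics/w2.npz"); im=z['im']; hsv=cv2.cvtColor(im,cv2.COLOR_RGB2HSV); W=wcloud(s,z['d'])
k=512/800
for nm,lo,hi,win in (("red",(0,150,60),(6,255,255),(570,165,615,210)),("br",(12,110,60),(28,255,255),(265,150,315,215))):
    m=cv2.inRange(hsv,lo,hi); mm=np.zeros_like(m); a=[int(t*k) for t in win]; mm[a[1]:a[3],a[0]:a[2]]=m[a[1]:a[3],a[0]:a[2]]
    v,u=np.where(mm>0); print(nm,len(u),wonz(s,u.mean(),v.mean(),.178),W[mm>0].mean(0),np.percentile(W[mm>0][:,1],[1,99]))
# beam axis across rows at given column
for u in (215,240,260,300,330):
    col=W[:,u]; r=np.where((col[:,2]>.163)&(col[:,2]<.19)&(col[:,0]>.58))[0]
    print(u,r.min(),r.max(),wonz(s,u,r.mean(),.175))
E
```

```text
red 216 [0.6298 0.0037 0.178 ] [0.6299 0.0052 0.1815] [0.0002 0.01  ]
br 391 [0.6213 0.142  0.178 ] [nan nan nan] [nan nan]
215 108 123 [0.6222 0.1215 0.175 ]
240 107 123 [0.6234 0.104  0.175 ]
260 107 123 [0.6242 0.0901 0.175 ]
300 108 124 [0.6257 0.0619 0.175 ]
330 109 125 [0.6271 0.04   0.175 ]
```

```bash
python3 - <<'E'
from h import *
bx=lambda y: .6292-.0603*(y-.0044)
f0=robot.read_force()
for k in (.4,.75,1.):
    p=robot.read_position(); e=np.array([bx(.097),.097]); st=np.array([.5528,.0926])
    q=st+(e-st)*k
    robot.servo_line([*q,.2247],R(.0605),speed=.08); f=robot.read_force(); print(q,f-f0)
    if np.linalg.norm(f-f0)>5: print("STOP"); raise SystemExit
for z in (.205,.200,.197,.195,.1935,.192,.191,.190,.189):
    robot.servo_line([*e,z],speed=.04); robot.dwell(.1); f=robot.read_force()-f0; print(z,robot.read_position(),f)
    if f[2]>2.5: break
print(robot.read_t()); shot("wrist","w3"); shot("side","s3")
E
```

```text
[0.5811 0.0944] [0.1759 0.0127 0.0023]
[0.6059 0.0959] [ 0.4022 -0.7732 -1.0215]
[0.6236 0.097 ] [-0.2162  0.0278 -0.8251]
0.205 [0.6238 0.0971 0.2053] [ 0.0868  0.5201 -0.4498]
0.2 [0.6236 0.097  0.2   ] [-1.3238  1.19   -0.4416]
0.197 [0.6237 0.097  0.197 ] [ 0.6668  0.104  -0.2462]
0.195 [0.6236 0.097  0.195 ] [ 1.4301  1.4745 -0.2407]
0.1935 [0.6236 0.097  0.1935] [-0.4154  1.1263  0.312 ]
0.192 [0.6239 0.0971 0.1924] [-0.1937  1.0102  3.7491]
11.8167
```

View pics/w3.png

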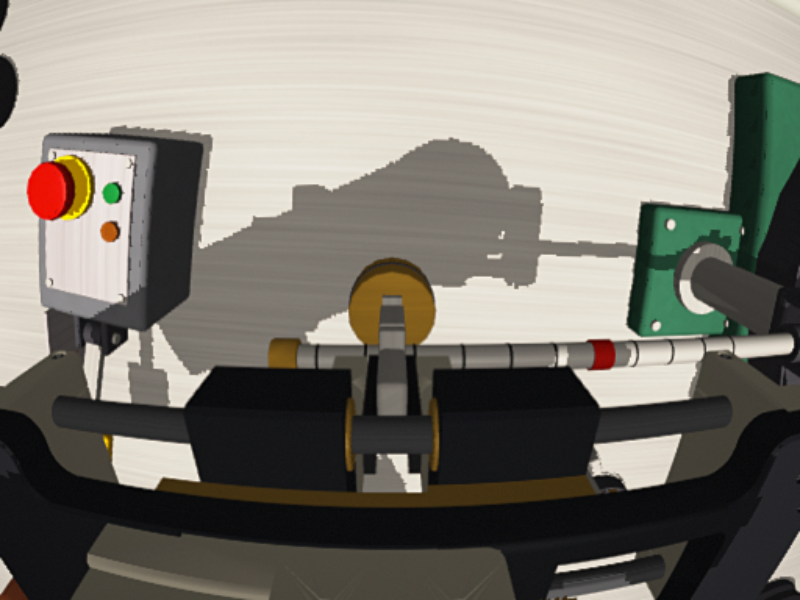

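View pics/s3.png

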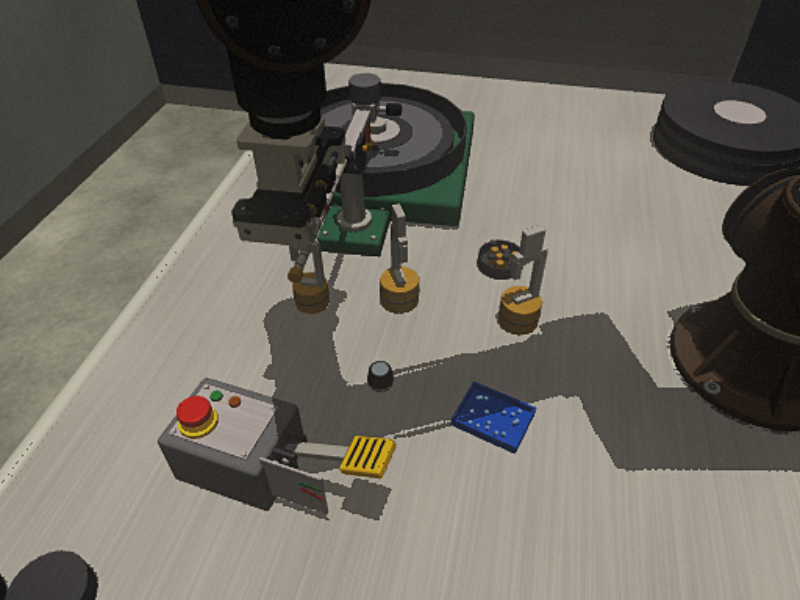

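It seated exactly at the predicted height (0.192), and the weight is now on the beam. Next I slide it in.

```bash
python3 - <<'E'
from h import *
bx=lambda y: .6292-.0603*(y-.0044)
for y in (.085,.065,.045,.025,.0044):
    robot.servo_line([bx(y),y,.192],R(.0605),speed=.05); f=robot.read_force(); print(robot.read_position(),f)
    if np.linalg.norm(f[:2])>12 or f[2]>12: print("STOP"); break
robot.dwell(.1)
print(robot.read_force(),robot.read_t()); shot("wrist","w4"); shot("top","t4"); 
E
python3 - <<'E'
import cv2,numpy as np
a=np.load('pics/t4.npz')['im'][70:190,220:380,::-1]; cv2.imwrite('pics/t4c.png',cv2.resize(a,(800,600),interpolation=2))
E
```

```text
[0.6246 0.0844 0.1923] [ 0.2203 -1.4288  1.474 ]
[0.6258 0.0646 0.1923] [-0.1741 -0.7461  1.8695]
[0.627  0.0448 0.1923] [0.9012 2.6645 4.5154]
[0.6282 0.0251 0.1922] [0.6934 2.6391 4.1022]
[0.6294 0.0045 0.1922] [1.5419 2.604  5.7002]
[1.2409 2.5756 5.0456] 14.625
```

View pics/w4.png

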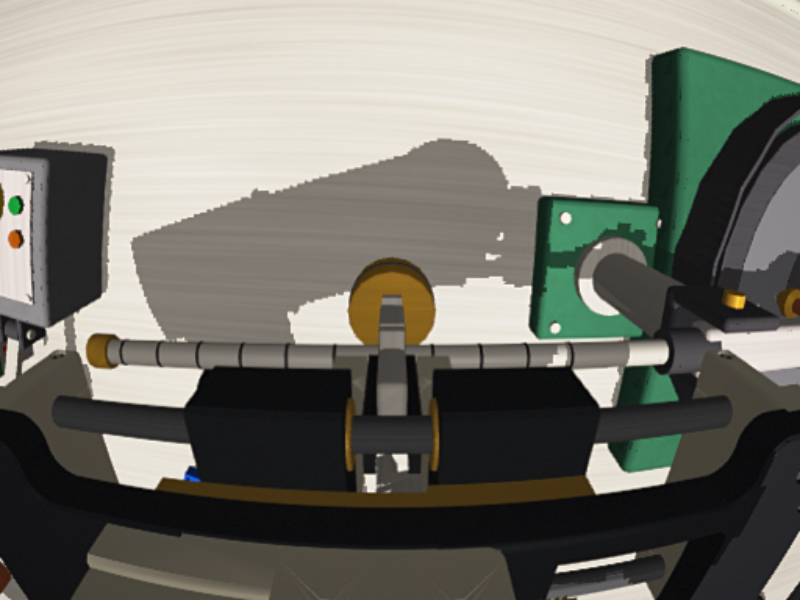

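View pics/t4c.png

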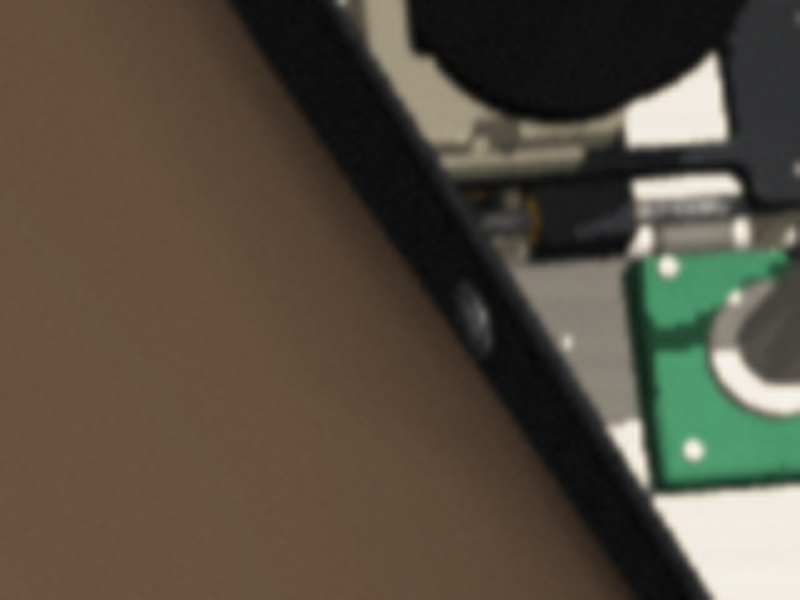

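The red band is now hidden behind the hook plate at (392,355), which is where it should be. I release, rise and look.

```bash
python3 - <<'E'
from h import *
robot.move_gripper(0.4); print(robot.read_grip_width(),robot.read_force())
p=robot.read_position()
robot.servo_line([p[0],p[1],.29],speed=.12)
robot.goto([.53,.03,.29],R(.0605)); robot.dwell(.1)
s,im,d=shot("wrist","w5"); shot("side","s5"); np.savez("pics/w5s.npz",**s); print(robot.read_t())
for n,a in (("s5",(150,90,260,200)),("w5",(160,40,400,220))):
    i=np.load(f'pics/{n}.npz')['im'][a[1]:a[3],a[0]:a[2],::-1]; k=min(800/i.shape[1],600/i.shape[0]); cv2.imwrite(f'pics/{n}c.png',cv2.resize(i,None,fx=k,fy=k,interpolation=2))
E
```

```text
0.3974157637722864 [0.2023 0.1681 0.4216]
17.05
```

View pics/s5c.png

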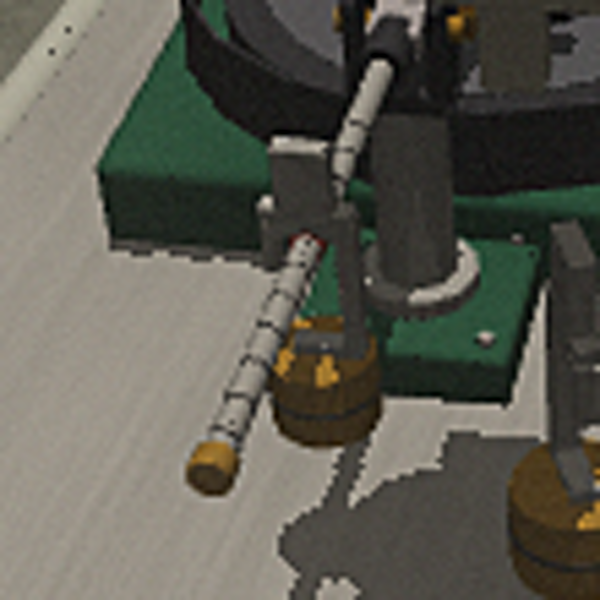

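View pics/w5c.png

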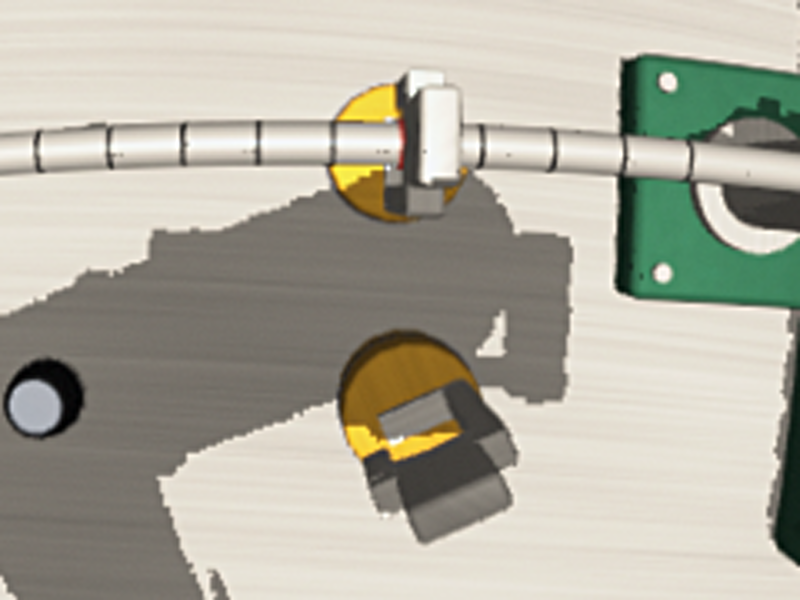

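View pics/w5.png

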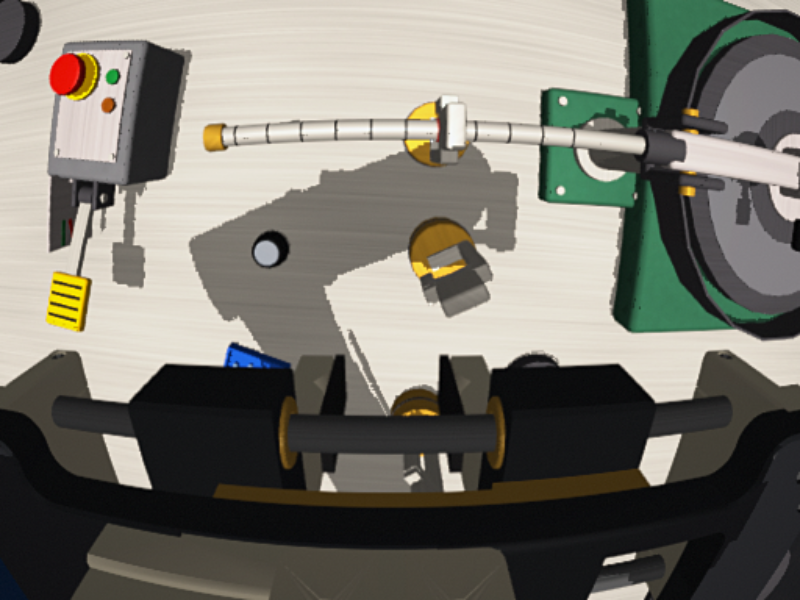

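The hook hangs seated at the mark: in the side crop a red sliver shows at (305,240) right at the plate, and in the wrist crop at (402,140). Next I locate the pad.

```bash
python3 - <<'E'
from h import *
def pad(n,im,W):
    hsv=cv2.cvtColor(im,cv2.COLOR_RGB2HSV); m=cv2.inRange(hsv,(18,120,50),(36,255,255))
    ok=(W[...,0]<.53)&(W[...,0]>.44)&(W[...,1]>.28)&(W[...,1]<.38)&(W[...,2]>.08)&(W[...,2]<.135)
    m[~ok]=0; m=cv2.morphologyEx(m,cv2.MORPH_OPEN,np.ones((2,2)))
    pts=cv2.findNonZero(m); h=cv2.convexHull(pts); f=np.zeros_like(m); cv2.fillConvexPoly(f,h,255)
    w=W[f>0]; w=w[np.isfinite(w).all(1)]
    c=w.mean(0)
    for _ in range(3):
        A=np.c_[w[:,:2]-c[:2],np.ones(len(w))]; co=np.linalg.lstsq(A,w[:,2],rcond=None)[0]; e=np.abs(A@co-w[:,2]); w=w[e<.003]; c=w.mean(0)
    print(n,len(w),c,"slope",co[:2],np.arctan(np.hypot(*co[:2])),cv2.minAreaRect(w[:,:2].astype(np.float32)*1000),"z",np.percentile(w[:,2],[1,99]))
for n in ("side","top"):
    z=np.load(f"pics/{n}0.npz"); pad(n,z['im'],cloud(n,z['d']))
s=dict(np.load("pics/w5s.npz")); z=np.load("pics/w5.npz"); pad("w",z['im'],wcloud(s,z['d']))
E
```

```text
side 82 [0.4826 0.3351 0.1094] slope [-0.4776  1.1676] 0.9005123106367119 ((472.108154296875, 297.0862121582031), (107.19029235839844, 42.29198455810547), 71.4691390991211) z [0.0815 0.1184]
top 82 [0.4817 0.3154 0.1139] slope [-0.3916 -0.3222] 0.4693044526802187 ((482.0996398925781, 315.9639587402344), (10.211485862731934, 45.24052047729492), 80.92472076416016) z [0.1045 0.1212]
w 132 [0.4839 0.3231 0.1095] slope [ 0.247  -0.7523] 0.6697256559200007 ((438.89581298828125, 370.1673889160156), (57.25184631347656, 149.9065399169922), 44.15917205810547) z [0.0008 0.1185]
```

```bash
python3 - <<'E'
from h import *
def pad(n,im,W,f):
    hsv=cv2.cvtColor(im,cv2.COLOR_RGB2HSV); m=cv2.inRange(hsv,(18,120,50),(36,255,255))
    ok=(W[...,0]<.53)&(W[...,0]>.44)&(W[...,1]>.28)&(W[...,1]<.38)&(W[...,2]>.08)&(W[...,2]<.135)
    m[~ok]=0
    m=cv2.morphologyEx(m,cv2.MORPH_CLOSE,np.ones((5,5)))
    k,l,st,_=cv2.connectedComponentsWithStats(m); i=1+st[1:,4].argmax(); pts=np.argwhere(l==i)[:,::-1].astype(np.int32)
    r=cv2.minAreaRect(pts); w=W[l==i]; w=w[np.isfinite(w).all(1)]; w=w[(w[:,2]>.095)&(w[:,2]<.125)]
    print(n,st[i],"rect",r,"centre onz.112",f(*r[0],.112),"med",np.median(w,0),"xr",np.percentile(w[:,0],[1,99]),"yr",np.percentile(w[:,1],[1,99]))
    b=cv2.boxPoints(r); print(np.array([f(*q,.112)[:2] for q in b]))
for n in ("side","top"):
    z=np.load(f"pics/{n}0.npz"); pad(n,z['im'],cloud(n,z['d']),lambda u,v,z_:onz(n,u,v,z_))
s=dict(np.load("pics/w5s.npz")); z=np.load("pics/w5.npz"); W=wcloud(s,z['d']); pad("w",z['im'],W,lambda u,v,z_:wonz(s,u,v,z_))
w=W[(W[...,2]>.079)&(W[...,2]<.092)&(W[...,0]>.59)&(W[...,0]<.74)&(W[...,1]>.22)&(W[...,1]<.4)]
print(cv2.minAreaRect(w[:,:2].astype(np.float32)*1000),w.mean(0))
for n in ("side","top"):
    z=np.load(f"pics/{n}0.npz"); W=cloud(n,z['d']); w=W[(W[...,2]>.08)&(W[...,2]<.092)&(W[...,0]>.585)&(W[...,0]<.74)&(W[...,1]>.22)&(W[...,1]<.4)]
    print(n,cv2.minAreaRect(w[:,:2].astype(np.float32)*1000))
E
```

```text
side [217 279  36  27 723] rect ((234.6538543701172, 291.76922607421875), (33.24130630493164, 25.675189971923828), 7.125016689300537) centre onz.112 [0.4833 0.3323 0.112 ] med [0.4826 0.3316 0.1103] xr [0.4593 0.5087] yr [0.3062 0.3517]
[[0.5066 0.357 ]
 [0.515  0.3102]
 [0.459  0.3065]
 [0.4535 0.3531]]
top [123 197  29  26 587] rect ((137.0, 209.50001525878906), (23.769672393798828, 26.925390243530273), 14.74356460571289) centre onz.112 [0.4831 0.3267 0.112 ] med [0.4823 0.3259 0.114 ] xr [0.4588 0.5085] yr [0.3039 0.3489]
[[0.4647 0.354 ]
 [0.5143 0.3429]
 [0.5017 0.2991]
 [0.4523 0.3108]]
w [ 29 174  30  38 852] rect ((43.244598388671875, 192.61758422851562), (25.21394920349121, 35.1435661315918), 8.972626686096191) centre onz.112 [0.4847 0.3238 0.112 ] med [0.4852 0.3224 0.1126] xr [0.4613 0.5082] yr [0.3037 0.3484]
[[0.4578 0.3618]
 [0.5127 0.3385]
 [0.5089 0.2909]
 [0.4562 0.3104]]
((653.1845092773438, 304.3409423828125), (101.32524871826172, 135.61175537109375), 82.73616790771484) [0.6488 0.2947 0.0873]
side ((649.9347534179688, 306.2049255371094), (99.04104614257812, 140.50564575195312), 82.2533187866211)
top ((650.9189453125, 304.6275939941406), (100.37263488769531, 139.79739379882812), 82.52967071533203)
```

Pad centre (0.484, 0.327), box yaw about -7.6°. I shut the fingers, go above the pad and press down along its arc while watching the force.

```bash
python3 - <<'E'
from h import *
robot.move_gripper(0.0)
yw=-.132; o=np.array([-.991,.132])
P=np.array([.4838,.3267]); L=P+.008*o
robot.goto([*P,.20],R(yw))
robot.servo_line([*P,.125],speed=.08); robot.dwell(.2); f0=robot.read_force(); print(f0,robot.read_t())
for z in (.117,.111,.104,.097,.090,.085):
    k=np.clip((.112-z)/.034,0,1)**.6
    robot.servo_line([*(P+(L-P)*k),z],R(yw),speed=.05); robot.dwell(.05); print(z,robot.read_position(),robot.read_force()-f0)
shot("side","s6");print(robot.read_t())
i=np.load('pics/s6.npz')['im'][230:350,90:270,::-1]; cv2.imwrite('pics/s6c.png',cv2.resize(i,None,fx=4.4,fy=4.4,interpolation=2))
E
```

```text
[ 1.1298  0.1316 -0.1688] 20.2917
0.117 [0.4837 0.3266 0.1167] [-0.2662 -1.5392  0.1541]
0.111 [0.483  0.327  0.1111] [-0.7209  0.8318  2.5464]
0.104 [0.4806 0.3272 0.1041] [-0.9202 -0.3908  1.8656]
0.097 [0.479  0.3274 0.0972] [-0.6838  0.9707  3.3407]
0.09 [0.4778 0.3276 0.0903] [-2.2424  0.5356  4.7567]
0.085 [0.477  0.3277 0.0853] [-2.1894 -0.3037  4.8117]
22.3583
```

View pics/s6c.png

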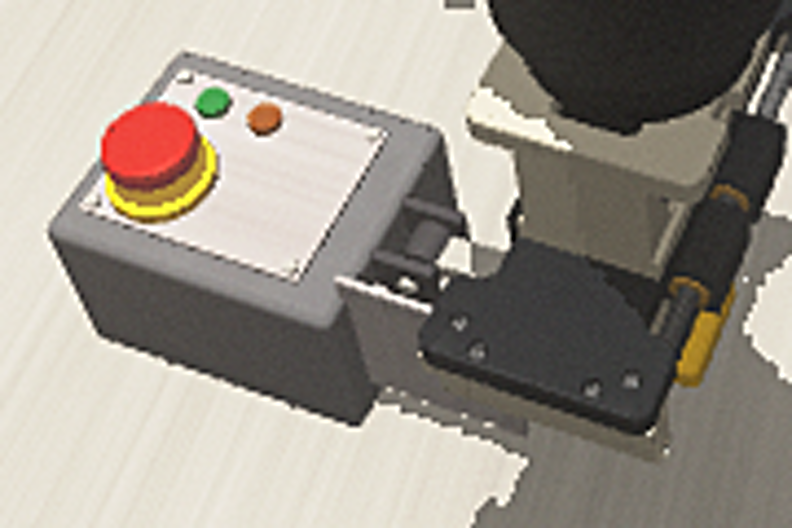

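```bash
python3 - <<'E'
from h import *
yw=-.132; L=np.array([.4838,.3267])+.008*np.array([-.991,.132])
for z in (.081,.078):
    robot.servo_line([*L,z],R(yw),speed=.03); robot.dwell(.1); print(robot.read_position(),np.mean([robot.read_force() for _ in range(5)],0))
s,im,d=shot("wrist","w7"); shot("top","t7"); np.savez("pics/w7s.npz",**s)
W=wcloud(s,d); hsv=cv2.cvtColor(im,cv2.COLOR_RGB2HSV); m=cv2.inRange(hsv,(18,120,50),(36,255,255))>0
ok=m&(W[...,0]<.53)&(W[...,0]>.42)&(W[...,2]>.03)&(W[...,2]<.12)&(np.abs(W[...,1]-.327)<.04)
w=W[ok]; print(len(w)); 
if len(w)>10: print(np.median(w,0),np.percentile(w[:,2],[2,98]))
print(robot.read_t())
E
```

```text
[0.4763 0.3278 0.0813] [ 1.601  -0.4102  4.3495]
[0.4761 0.3278 0.0783] [3.0976 0.0406 5.3184]
2207
[0.4951 0.3267 0.0786] [0.0724 0.0801]
23.2
```

View pics/w7.png

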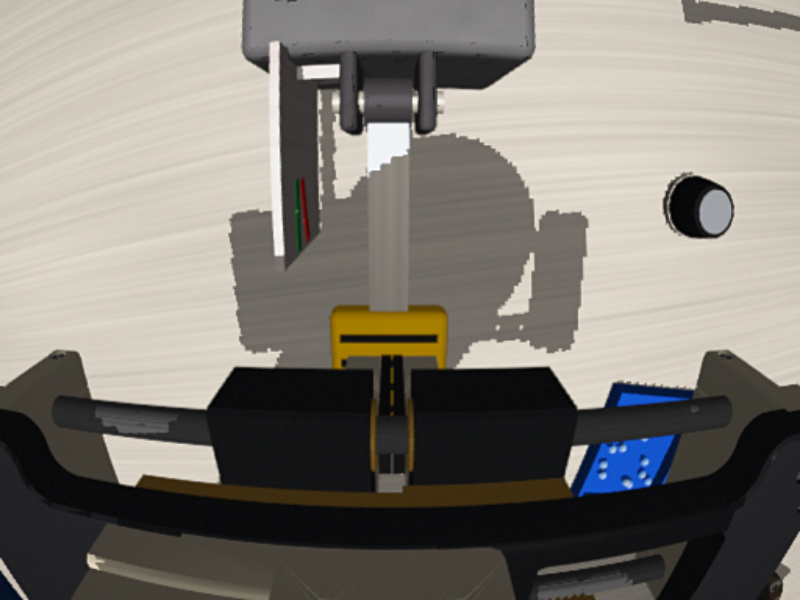

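View pics/t7.png

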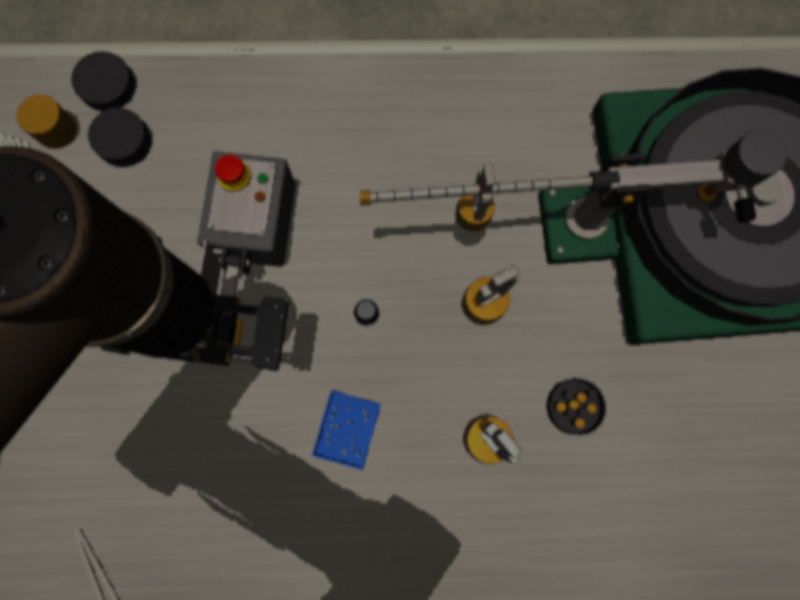

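```bash
python3 - <<'E'
from h import *
s=dict(np.load("pics/w7s.npz")); z=np.load("pics/w7.npz"); W=wcloud(s,z['d']); k=.64
bx=np.array([.991,-.132]); L=np.array([.4759,.3278])
def prof(w):
    r=(w[:,:2]-L)@bx; 
    for a in np.arange(np.percentile(r,1),np.percentile(r,99),.006):
        q=w[(r>=a)&(r<a+.006)]; 
        if len(q)>3: print("  r %.4f z %.4f n %d"%(a+.003,np.median(q[:,2]),len(q)))
print("pad"); prof(W[int(308*k):int(335*k),int(336*k):int(442*k)].reshape(-1,3))
print("pad2"); prof(W[int(308*k):int(362*k),int(336*k):int(372*k)].reshape(-1,3))
print("lever"); prof(W[int(130*k):int(300*k),int(374*k):int(402*k)].reshape(-1,3))
i=z['im'][20:250,140:330,::-1]; cv2.imwrite('pics/w7c.png',cv2.resize(i[50:130,20:90],None,fx=7,fy=7,interpolation=2))
E
```

```text
padTraceback (most recent call last):
  File "<stdin>", line 9, in <module>
  File "<stdin>", line 6, in prof
ValueError: arange: cannot compute length
```

```bash
python3 - <<'E'
from h import *
s=dict(np.load("pics/w7s.npz")); z=np.load("pics/w7.npz"); W=wcloud(s,z['d']); k=.64
bx=np.array([.991,-.132]); L=np.array([.4759,.3278])
def prof(w):
    w=w[np.isfinite(w).all(1)]; w=w[(w[:,2]>.05)&(w[:,2]<.1)]
    r=(w[:,:2]-L)@bx; print(np.polyfit(r,w[:,2],1))
    for a in np.arange(np.percentile(r,1),np.percentile(r,99),.006):
        q=w[(r>=a)&(r<a+.006)]; 
        if len(q)>3: print("  r %.4f z %.4f n %d"%(a+.003,np.median(q[:,2]),len(q)))
print("pad"); prof(W[int(312*k):int(335*k),int(336*k):int(442*k)].reshape(-1,3))
print("pad2"); prof(W[int(312*k):int(360*k),int(338*k):int(368*k)].reshape(-1,3))
print("lever"); prof(W[int(130*k):int(300*k),int(374*k):int(402*k)].reshape(-1,3))
i=z['im'][20:250,140:330,::-1]; cv2.imwrite('pics/w7c.png',cv2.resize(i[60:160,20:140],None,fx=6,fy=6,interpolation=2))
E
```

```text
pad
[-0.2035  0.0829]
  r 0.0211 z 0.0788 n 660
  r 0.0271 z 0.0776 n 331
pad2
[-0.1078  0.0809]
  r 0.0114 z 0.0790 n 185
  r 0.0174 z 0.0791 n 188
  r 0.0234 z 0.0785 n 207
lever
[-0.0005  0.0768]
  r 0.0342 z 0.0768 n 180
  r 0.0402 z 0.0768 n 193
  r 0.0462 z 0.0770 n 184
  r 0.0522 z 0.0768 n 196
  r 0.0582 z 0.0768 n 194
  r 0.0642 z 0.0768 n 198
  r 0.0702 z 0.0767 n 197
  r 0.0762 z 0.0768 n 198
  r 0.0822 z 0.0769 n 198
  r 0.0882 z 0.0768 n 195
```

View pics/w7c.png

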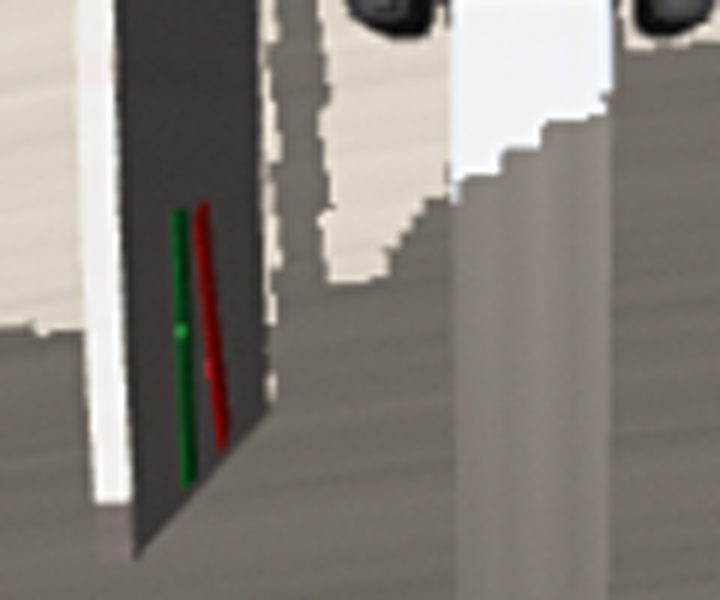

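The lever is level: its slope along the box axis is -0.0005 rad, and it is parallel to the green mark. The hook is still in place in the top view at (485,190). One steady check, then I hand in.

```bash
python3 - <<'E'
from h import *
robot.dwell(.3); print(robot.read_position(),np.mean([robot.read_force() for _ in range(5)],0),robot.read_t())
robot.job_done()
E
```

```text
[0.4761 0.3278 0.0783] [ 3.3063 -1.1209  4.8128] 23.5
the job is handed in; nothing more can be done
```

I hung the brass hook weight on the beam at the red mark and let go of it. I then pressed the yellow paddle down to level and handed the job in at 23.5 s, with the robot still holding it there.

**Hook weight:** I took the smaller of the three hook weights, which matched the size given (47 mm cylinder, 136 mm tall). I hooked it on about 40 mm in from the end collar and kept it seated on the beam while sliding it in. After letting go, the side and wrist views showed it seated and hanging at the red mark. A thin sliver of red was visible on the outboard side, which suggests it is within about 1–2 mm.

**Paddle:** The lever measured level to within 0.001 rad in the wrist camera's depth picture. The fingertips were at a height of 78.3 mm, against the 78 mm stated for level. It never went below level, so it never came near the red mark.

**Small disagreements:**
- **Push force:** it read about 5 N, against the 6 N stated, within the roughly 1 N of noise.
- **Camera views:** they differed by 1–2 mm on the red mark's position and by several mm on the pad's. I used middle values.

I never touched the dop tin, the stone tray, the loupe or the other two hook weights. In the last top picture they looked unmoved.

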